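# Light the viewing box and hold its sprung shutter half open

## Task

Start the viewing box's lamp by pressing the round push button on the lamp switch fully down and letting it come up again. Then slide the viewing box's sprung shutter to half its travel, so that its tab stands level with the long engraved line, and hold it still there against the spring: the program finishes while the gripper is still holding it. Leave the dimmer alone, and do not disturb the specimens and the other loose things.

Things in the scene. Friction and masses are not known exactly. Their poses are not given: they have to be found in the camera images.
- viewer: Viewing box: grey housing 170 mm (its x) by 200 mm (its y) by 80 mm high, fixed on the table, with a clear window 67 mm long in its top, covered by the shutter when shut. Origin: centre of its underside; z up; +y is the direction in which the shutter opens. Steel guide rails run along y on the top at x = +-47 mm, up to 87 mm above the table.
- shutter (a joint): How far the sprung shutter is open, in m: 0 = shut (where its spring keeps it and returns it), 0.064 = fully open against its stop, 0.032 = half travel. It slides in the box's +y direction. The spring pushes back with 3 N when shut, rising evenly to 9 N at half travel and 15 N fully open.
- shutter_tab (a point): Middle of the top of the shutter's upright tab; moves with it. The shutter is an aluminium plate 84 x 72 mm on the box's top, its upper face 84 mm above the table; the tab on it is 40 mm wide (box's x), 12 mm thick (along the slide, box's y), its top 124 mm above the table. When shut the tab's middle is at box x = 0, y = -2 mm. Axes as the box's.
- half_mark (a point): Fixed point where point shutter_tab is at half travel: box x = 0, y = +30 mm, 124 mm above the table. Axes as the box's. On the box's top, outside both rails, black lines are engraved along the slide, short, long, short: the tab's middle is level with the first when shut, the long one at half travel, the last when fully open.
- lamp_switch: Lamp switch: grey box 70 x 70 x 40 mm fixed on the table, with the round push button on its top. Origin: centre of its underside, z up.
- lamp_button (a joint): How far the lamp button is pressed, in m: 0 = up, 0.008 = fully down. It is sprung: about 1.5 N starts it, 5 N takes it fully down, and it comes up by itself when let go.
- lamp_button_top (a point): Centre of the top face of the lamp button, a flat black round button 32 mm across standing 12 mm above a 48 mm round steel collar on the lamp switch; its top is 64 mm above the table when up. It moves straight down.
- dimmer_box: Dimmer: same grey box as the lamp switch (70 x 70 x 40 mm, fixed), but with a rotary bar-grip knob on its top, up to about 85 mm above the table. Not used. Origin: centre of its underside.
- dimmer (a joint): Angle of the dimmer's knob, rad; to be left alone.
- conk: Bystander, loose: dark round fungus, 54 mm wide, 36 mm high. Origin: centre of its underside.
- bark: Bystander, loose: flat piece of bark 75 x 45 mm, 20 mm high. Origin: centre of its underside.
- twig: Bystander, loose: forked twig 190 mm long, 16 mm thick. Origin: centre of its underside.
- tape: Bystander, loose: white roll of tape lying flat, 80 mm across, 22 mm high. Origin: centre of its underside.
- jar: Bystander, loose: glass jar with steel lid, 56 mm across, 70 mm high. Origin: centre of its underside.
- bottle: Bystander, loose: green drinks bottle, 66 mm across, 200 mm high. Origin: centre of its underside.
- brush: Bystander, loose: hand brush 170 mm long, lying flat. Origin: centre of its underside.
- cap: Bystander, loose: small reddish mushroom cap, 34 mm across, 16 mm high, lying on the top of the viewing box near its corner at about x = -66 mm, y = -75 mm of the box. Origin: centre of its underside.
Not all that is in view belongs to the job. What is shaped like the lamp_switch but orange is not meant.

How it is judged:
On the way, in this order (a step that is already met when the one before it is completed fails the run):
1. the lamp button is pressed fully down while the shutter is shut (value of joint lamp_button above 0.0068 m and value of joint shutter below 0.008 m), for 0.05 s.
2. the lamp button is let go and has come up, the shutter still shut (value of joint lamp_button below 0.002 m and value of joint shutter below 0.008 m), for 0.1 s.
At the end, for the whole second after the job is handed in: The shutter stands still (under 5 mm/s) at half travel, 32 mm open within 6 mm, held there by the fingers (they press on it with more than 4 N); the lamp button is up (value of joint shutter between 0.026 and 0.038 m and velocity of joint shutter between -0.005 and 0.005 m/s and contact force between the fingers and shutter above 4 N and value of joint lamp_button below 0.002 m); the arm keeps its last pose, push and grip.
It fails at once if a bystander is moved by more than 25 mm (distance of any of conk, bark, twig, tape, jar, bottle, brush, cap from where it was at the start of the episode above 0.025 m).
It fails at once if the dimmer's knob is turned by more than 0.2 rad (value of joint dimmer above 0.2 rad).
It also fails if it takes over 35 s, if anything falls off the work surface, if the arm or the gripper's body presses on something with over 40 N, if the wrist force passes 120 N, or if a joint passes its speed limit or range.

## Robot

A 7-joint arm with a two-finger parallel gripper is mounted at the origin on the work surface. World frame = base frame: x ahead of the robot, y to its left, z up, the work surface at z = 0. Lengths are in m, angles in rad, forces in N, time in s.
With the tool pointing down it reaches from about 0.375 to 0.925 m from the base axis. Payload 3.1 kg.
Tool frame: the origin (TCP) lies at the very end of the fingers, on their centre line; the grasp point (between the pads) lies 19 mm behind it; x points along the fingers, y is the direction in which the jaws open and shut, and the axes are right-handed (so a half turn about x gives the same grasp; the last joint's range is limited). The gripper opens to 85 mm and grips with 20 to 120 N. Pads are 22 mm wide; open, the fingers measure 114 mm over their backs; the gripper's body (76 mm by 85 mm) begins 54 mm behind the grasp point. The pads swing forward as they close: fully open they stand 13 mm farther back than shut.
Start: joints at [-1.436, 0.383, 0.044, 1.598, -0.018, 1.161, -0.05], TCP at [0.15, 0.632, 0.231] pointing down, gripper open.
Joint ranges: [-2.61, 2.61], [-0.41, 2.15], [-1.48, 1.57], [0, 2.5], [-1.57, 4.71], [0.05, 1.97], [-2.85, 2.85]. Speed limits (rad/s): [2.79, 2.79, 3.14, 3.14, 3.14, 3.14, 3.14].

## Interface

Orientations are given as a unit quaternion [w, x, y, z].
In Python, from rig import arm, cams gives the robot as it stands. Calls block until the motion is done:
- arm.move_pose(position, orientation): joint-space move of the TCP to a pose.
- arm.move_l(position, rot=None, speed=0.15, threshold=None): straight line of the TCP; rot=None keeps the orientation; speed is the mean speed in m/s. With threshold (N) it stops when the force on the tool has changed by that much, and returns True; else False.
- arm.move_joints(angles): joint-space move.
- arm.let_go() and arm.gripper_close(newtons=None): open the fingers fully, or close them until they stop; newtons is the grip in N (None keeps the last).
- arm.sleep(seconds).
- arm.solve_ik(position, orientation): joint angles nearest the present ones, or None.
- cams.camera(name): name is "scene" or "side" or "wrist"; returns a dict with "pixels" (384x512x3 uint8, blue, green, red), "fx", "fy", "cx", "cy" (pixels), "k1" (the pictures are not rectified: a ray, as slopes to the right and down, at radius r is drawn at 1 + k1 r^2 times it, then the intrinsics apply), "R" (3x3) and "t" (3): a world point X has camera coordinates R X + t; the wrist camera has in their place "mount" (4x4, takes a point from camera to tool coordinates, whose origin is the TCP and whose axes are the tool frame's). Camera axes: x right, y down, z forward; pixel columns grow to the right and rows downward; lengths in m; the calibration is good to about 2 mm. A picture is of the moment at which its call begins: read the wrist's pose just before it. There is no depth.
A pose or a line that the arm cannot do raises arm.IKError and nothing moves.
- arm.finish_job(): hands the job in, once; it reports no verdict.
Readings, each from a call of its own:
- arm.current_t(): time.
- arm.current_joint_pos(): joint angles.
- arm.current_qd(): joint speeds.
- arm.current_effort(): joint torques, N m.
- arm.current_position(): TCP position.
- arm.current_orientation(): TCP orientation.
- arm.current_contact_force(): force on the tool from outside, world axes, zero at the start.
- arm.current_torque(): the same for the moment, N m.
- arm.current_finger_gap(): finger opening in m.
Only numpy, scipy, OpenCV 4.12 (cv2) and the standard library are available. Lean on these libraries where they do the work, as an engineer would, in place of code of your own. Each camera call takes 0.05 s, during which the arm holds its last target. There are 200 camera calls.

## Working session

There is one attempt and no reset: what is moved stays moved. The work goes in short steps, each a Python script; the robot and the scene stay as the last script left them, time stands still between calls to the robot, and variables do not carry over. Pictures are saved under pics/ and viewed, about 8 in all and at most 12, crops included, and the job is handed in when it is done.

```bash
mkdir -p pics; ls; cat > h.py <<'E'
import numpy as np, cv2
from rig import arm, cams
from scipy.spatial.transform import Rotation as Rn
def q2R(q): return Rn.from_quat([q[1],q[2],q[3],q[0]]).as_matrix()
def R2q(R):
    q=Rn.from_matrix(R).as_quat(); return [q[3],q[0],q[1],q[2]]
def down(a): # tool x down, jaw (y) axis at world angle a
    x=np.array([0,0,-1.]); y=np.array([np.cos(a),np.sin(a),0]); return R2q(np.c_[x,y,np.cross(x,y)])
def shot(name,fn=None):
    if name=="wrist": p=np.array(arm.current_position()); Rt=q2R(arm.current_orientation())
    c=cams.camera(name)
    if name=="wrist":
        M=np.array(c["mount"]); Rw=Rt@M[:3,:3]; o=Rt@M[:3,3]+p
    else: Rw=np.array(c["R"]).T; o=-Rw@np.array(c["t"])
    c["Rw"],c["o"]=Rw,o
    if fn: cv2.imwrite("pics/"+fn,c["pixels"])
    np.savez("pics/"+(fn or name)+".npz",**{k:c[k] for k in("pixels","fx","fy","cx","cy","k1","Rw","o")})
    return c
def ray(c,u,v):
    x=cv2.undistortPoints(np.array([[[u,v]]],float),np.array([[c["fx"],0,c["cx"]],[0,c["fy"],c["cy"]],[0,0,1]],float),np.array([float(c["k1"]),0,0,0]))[0,0]
    d=c["Rw"]@np.array([x[0],x[1],1]); return d/np.linalg.norm(d)
def onz(c,u,v,z):
    d=ray(c,u,v); return c["o"]+d*(z-c["o"][2])/d[2]
E
python3 - <<'E'
from h import *
a=shot("scene","a.png");b=shot("side","b.png")
print(a["o"],b["o"],arm.current_orientation(),arm.current_position(),arm.current_t())
E
```

```text
pics
[ 1.0668792  -0.11685306  0.99676096] [ 0.3181216  -1.03792365  1.00096749] [ 0.70226737  0.0812512   0.70237924 -0.08295893] [0.14974638 0.63162108 0.22999597] 0.1
```

View pics/a.png

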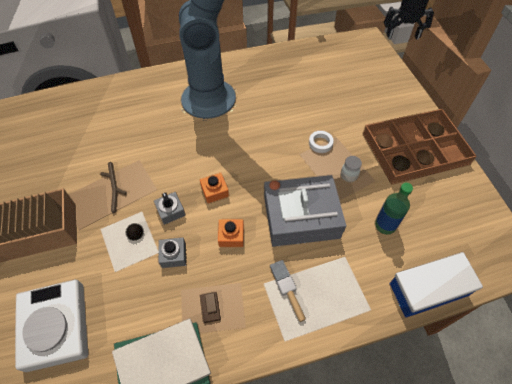

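View pics/b.png

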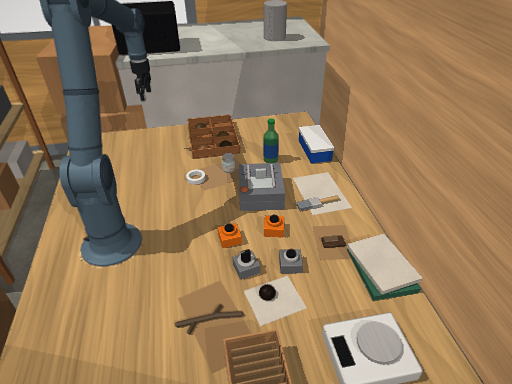

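```bash
python3 - <<'E'
import cv2,numpy as np
a=cv2.imread("pics/a.png")
c1=cv2.resize(a[165:255,255:355],None,fx=4,fy=4,interpolation=cv2.INTER_CUBIC)
c2=cv2.resize(a[185:275,145:245],None,fx=4,fy=4,interpolation=cv2.INTER_CUBIC)
cv2.imwrite("pics/c.png",np.hstack([c1,c2]))
from h import *
z=dict(np.load("pics/a.png.npz"))
for u,v,h in [(172,244,.064),(168,198,.08),(303,204,.08),(275,185,.09),(305,195,.124)]: print(u,v,onz(z,u,v,h).round(3))
E
```

```text
172 244 [ 0.579 -0.214  0.064]
168 198 [ 0.443 -0.2    0.08 ]
303 204 [0.565 0.157 0.08 ]
275 185 [0.49  0.099 0.09 ]
305 195 [0.564 0.158 0.124]
```

View pics/c.png

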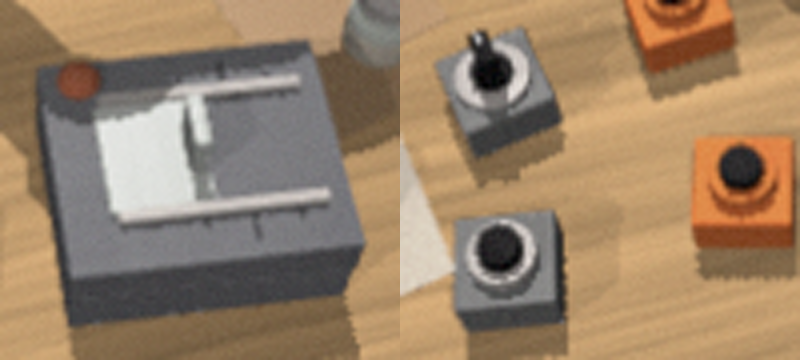

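Overview: the viewer's top has its corners at about (264,182), (332,175), (345,225), (272,234), with the cap top-left. The grey lamp switch has its black button at (170,247). The grey box above it at (170,205) has the bar knob, so that is the dimmer, and both orange boxes are decoys. Next I'll raise the arm and look at the viewer from close by.

```bash
python3 - <<'E'
from h import *
z=dict(np.load("pics/a.png.npz"))
P=np.array([onz(z,u,v,.08) for u,v in [(264.5,182),(332,175.5),(345.5,225.5),(272.5,234.5)]])
print(P.round(3), P.mean(0).round(3)); e=(P[1]-P[0]+P[2]-P[3]); yaw=np.arctan2(-e[0],e[1]); print("yaw",yaw)
print("bottle",onz(z,388,230,0),"jar",onz(z,352,160,.07),"btn",onz(z,170,247,.064),z["fx"])
p=np.array(arm.current_position()); arm.move_l([p[0],p[1],.33],speed=.25)
t=P.mean(0); q=None
best=None
for a in (yaw+np.pi/2,yaw-np.pi/2):
    s=arm.solve_ik([t[0],t[1],.33],down(a)); print(a,None if s is None else np.round(s,2))
    if s is not None:
        d=np.abs(np.array(s)-arm.current_joint_pos()).max()
        if best is None or d<best[0]: best=(d,a,s)
arm.move_joints(best[2])
w=shot("wrist","w1.png"); print(arm.current_t(),best[1],arm.current_position(),w["o"])
E
```

```text
[[0.466 0.075 0.08 ]
 [0.497 0.27  0.08 ]
 [0.66  0.244 0.08 ]
 [0.632 0.048 0.08 ]] [0.564 0.159 0.08 ]
yaw -0.15293612778445814
bottle [0.67367357 0.38970997 0.        ] jar [0.45418394 0.35442349 0.07      ] btn [ 0.58602971 -0.22028521  0.064     ] 389.19032302597515
1.4178601990104385 [-0.83  0.21  0.57  1.66 -0.11  1.31  1.17]
-1.7237324545793546 [-0.95  0.22  0.71  1.66 -0.15  1.31 -1.94]
2.9333 1.4178601990104385 [0.56348984 0.16116094 0.32983799] [0.49541546 0.17173839 0.47303511]
```

View pics/w1.png

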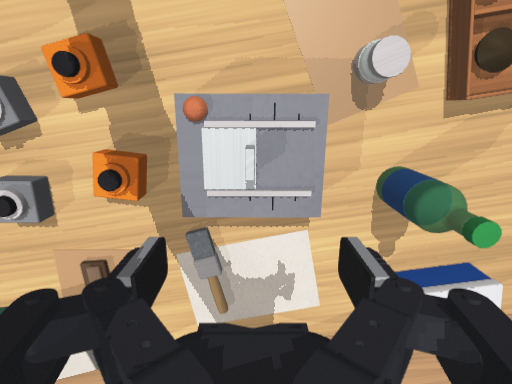

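The viewer is seen square-on from above. The tab top is at about (250,150–186), and the engraved lines are at columns 250, 275 and 298 (top) and 250, 273 and 296 (bottom). The shutter is shut. The lamp button is at about (8,206) at the left edge. I'll compute positions and then go over the lamp switch.

```bash
python3 - <<'E'
from h import *
w=dict(np.load("pics/w1.png.npz"))
f=lambda u,v,h: onz(w,u,v,h)[:2]
P=np.array([f(*c,.08) for c in [(175,94),(328,94),(321.5,216.5),(182.5,216.5)]]); e=P[1]-P[0]+P[2]-P[3]
print("box",P.mean(0).round(4),"yaw",np.arctan2(-e[0],e[1]),np.linalg.norm(P[1]-P[0]),np.linalg.norm(P[2]-P[1]))
m1,m2=f(275,105,.08),f(273,203,.08); print("half mark mid",((m1+m2)/2).round(4),"tab",f(250,168,.124).round(4))
yaw=np.arctan2(-e[0],e[1]); by=np.array([-np.sin(yaw),np.cos(yaw)])
print("pred half",(P.mean(0)+by*.03).round(4),"pred tab",(P.mean(0)-by*.002).round(4))
b=f(8,206,.064); print("btn",b)
# over the switch, look
x=np.array([b[0],b[1],.20])
arm.gripper_close(20)
arm.move_pose(x,down(1.418))
w=shot("wrist","w2.png"); print(arm.current_t(),arm.current_position(),arm.current_finger_gap(), np.round(arm.current_joint_pos(),2))
E
```

```text
box [0.5635 0.1605] yaw -0.15000735865101855 0.19712416874374306 0.1687459004987102
half mark mid [0.5645 0.191 ] tab [0.5667 0.1579]
pred half [0.568  0.1901] pred tab [0.5632 0.1585]
btn [ 0.58222199 -0.20932368]
5.2083 [ 0.5835528  -0.20699156  0.20027321] 4.439587627758604e-06 [-0.35  0.45  0.8   1.74 -0.36  1.11  1.99]
```

View pics/w2.png

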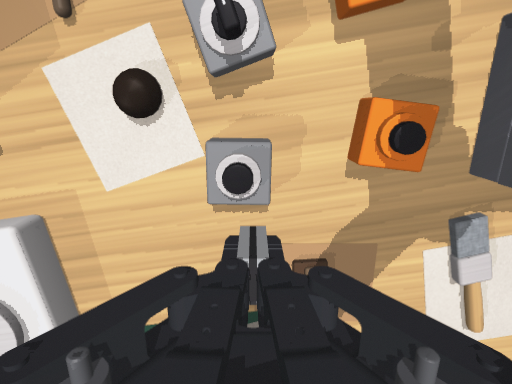

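The grey switch with its black button is at (237,180). The dimmer is clear above it at (230,18). Now the press.

```bash
python3 - <<'E'
from h import *
w=dict(np.load("pics/w2.png.npz"))
m=(w["pixels"].max(2)<50).astype(np.uint8); m[:150]=0;m[205:]=0;m[:,:215]=0;m[:,262:]=0
n,_,st,ce=cv2.connectedComponentsWithStats(m); i=1+st[1:,4].argmax(); print(ce[i],st[i])
b=onz(w,*ce[i],.064); print(b)
arm.move_l([b[0],b[1],.09],speed=.12); f0=np.array(arm.current_contact_force())
arm.move_l([b[0],b[1],.066],speed=.05)
for z in (.060,.057,.0555,.0545,.0535,.0525):
    arm.move_l([b[0],b[1],z],speed=.02); arm.sleep(.1)
    F=np.array(arm.current_contact_force())-f0; print(z,np.round(arm.current_position(),4),F.round(2))
    if F[2]>9: break
arm.sleep(.2)
arm.move_l([b[0],b[1],.10],speed=.08); print(np.array(arm.current_contact_force())-f0)
arm.move_l([b[0],b[1],.2],speed=.15); print(arm.current_t())
E
```

```text
[237.33146067 178.53651685] [222 163  31  31 712]
[ 0.58130766 -0.22178876  0.064     ]
0.06 [ 0.5819 -0.2222  0.0606] [ 1.08 -1.83  3.88]
0.057 [ 0.5819 -0.2222  0.0574] [ 1.   -2.05  4.35]
0.0555 [ 0.5819 -0.2222  0.0562] [ 1.57 -0.8   7.02]
0.0545 [ 0.582  -0.2222  0.0561] [-1.35 -0.4  11.26]
[-0.40210182 -0.39556025  0.41616032]
10.3
```

The button bottomed at about 56 mm with the force rising to 11 N, and it was then released. Next is the shutter tab.

```bash
python3 - <<'E'
from h import *
yaw=-.15; by=np.array([-np.sin(yaw),np.cos(yaw),0]); q=down(yaw+np.pi/2)
c=np.array([.5640,.1585,0])
arm.let_go()
arm.move_pose(c+[0,0,.22],q)
arm.move_l(c+[0,0,.15],speed=.15)
arm.move_l(c+[0,0,.094],speed=.08)
f0=np.array(arm.current_contact_force())
arm.gripper_close(80); p=np.array(arm.current_position()); print(p,arm.current_finger_gap(),np.array(arm.current_contact_force())-f0)
arm.move_l(c+by*.032+[0,0,.094],speed=.03); arm.sleep(.3)
p2=np.array(arm.current_position()); print(p2,(p2-p)@by,arm.current_finger_gap(),np.array(arm.current_contact_force())-f0)
shot("wrist","w3.png");a=shot("scene","s3.png"); print(arm.current_t())
big=lambda i:cv2.resize(i,None,fx=4,fy=4,interpolation=cv2.INTER_CUBIC)
cv2.imwrite("pics/s3c.png",big(a["pixels"][150:255,245:365]))
E
```

```text
[0.56390347 0.1574785  0.09429155] 0.01082369262394868 [-1.66236446 -1.45602994  2.72040414]
[0.56821749 0.18568202 0.09420443] 0.028531501551503077 0.011176840862696878 [-4.50079379 -6.79029074  6.69470546]
16.25
```

View pics/w3.png

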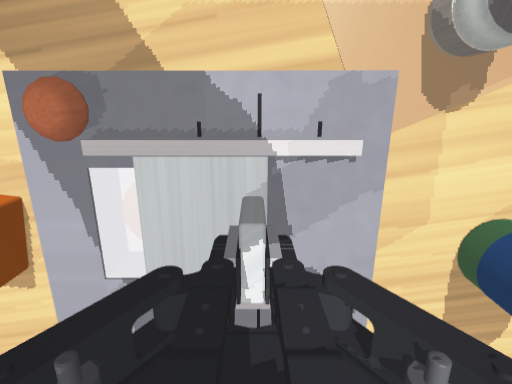

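View pics/s3c.png

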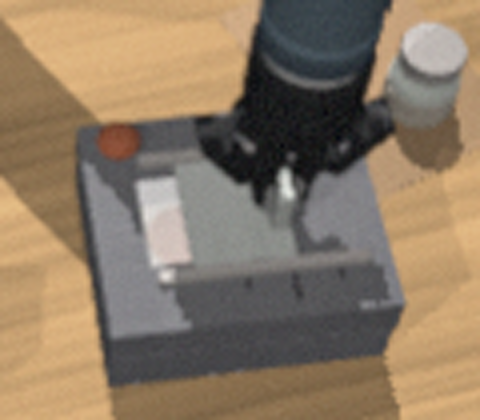

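The tab is gripped and the shutter is partly open. The tab's far end spans columns 241–263 at row 198, and its near end is around column 253 at row 306. The long line is at (260,115) and (258,318), with short ones at 199 and 320. I'll check the offset with rays.

```bash
python3 - <<'E'
from h import *
w=dict(np.load("pics/w3.png.npz")); yaw=-.15; by=np.array([-np.sin(yaw),np.cos(yaw),0]); bx=np.array([np.cos(yaw),np.sin(yaw),0])
for n,u,v,z in [("long",260,115,.08),("long2",258,318,.08),("s1",199,129,.08),("s2",320,129,.08),("tab far",252,198,.124),("tab near",253,303,.124),("plate edge front L",134,175,.084),("plate right",269,175,.084)]:
    X=onz(w,u,v,z); print(n,X.round(4),"y",round(X@by,4),"x",round(X@bx,4))
# green-grey plate edges along row 180
print(w["pixels"][180,120:150:2].tolist())
E
```

```text
long [0.5051 0.1996 0.08  ] y 0.2728 x 0.4696
long2 [0.6308 0.1799 0.08  ] y 0.2721 x 0.5968
s1 [0.5073 0.1663 0.08  ] y 0.2403 x 0.4767
s2 [0.5171 0.2301 0.08  ] y 0.3048 x 0.4769
tab far [0.536  0.1909 0.124 ] y 0.2688 x 0.5014
tab near [0.5859 0.1836 0.124 ] y 0.2691 x 0.5519
plate edge front L [0.5259 0.1272 0.084 ] y 0.2043 x 0.501
plate right [0.5369 0.1998 0.084 ] y 0.2778 x 0.501
[[240, 239, 240], [241, 240, 241], [241, 240, 241], [241, 240, 241], [241, 240, 241], [241, 240, 241], [241, 240, 241], [239, 239, 239], [191, 192, 187], [197, 197, 193], [193, 193, 189], [194, 194, 189], [196, 196, 191], [196, 197, 191], [195, 196, 192]]
```

Both the travel (28.5 mm) and the image (3.5 mm short of the line) agree, so I'll add about 4 mm, verify and hand in.

```bash
python3 - <<'E'
from h import *
yaw=-.15; by=np.array([-np.sin(yaw),np.cos(yaw),0])
p0=np.array([.56390,.15748,.0943])
arm.move_l(np.array([.5640,.1585,.094])+by*.036,speed=.02); arm.sleep(.5)
p=np.array(arm.current_position()); print((p-p0)@by,arm.current_finger_gap(),arm.current_contact_force(),np.abs(arm.current_qd()).max())
w=shot("wrist","w4.png"); arm.sleep(.3); print((np.array(arm.current_position())-p)@by,arm.current_t())
E
```

```text
0.0320207834371867 0.010953091479450585 [-4.07577214 -7.61575485  8.27352531] 0.0016129151443670079
-9.612966917569034e-06 17.45
```

View pics/w4.png

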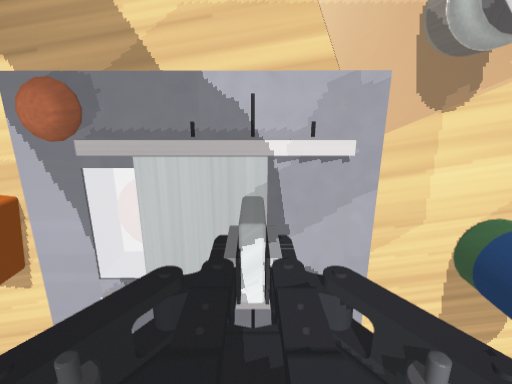

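The tab, at column 252, now lines up with the long line at column 253. The travel is 32.0 mm and the arm is still, so I'm handing in.

```bash
python3 -c "
from h import *
arm.finish_job(); print(arm.current_t())"
```

```text
the job is handed in; nothing more can be done
the job is handed in; nothing more can be done
```

I pressed the lamp button fully down and let it come up. I then gripped the shutter tab and slid it to half travel, and handed the job in with the gripper still holding it there.

- **Lamp button:** it stopped going down at a fingertip height of 56 mm, which matches full press, with the force rising to about 11 N. After I lifted off, the contact force was back to about 0.4 N. I did not take a picture of the button after releasing it.
- **Shutter:** the first slide stopped about 3.5 mm short of the long line, so I moved it a little farther. The final arm travel was 32.0 mm, and the tab lined up with the long engraved line within about 1 pixel in the last wrist picture. It drifted less than 0.01 mm over the last 0.3 s. The grip was set to 80 N, with the fingers about 11 mm apart on the 12 mm tab.
- **Dimmer and loose things:** I saw no contact with any of them. The last wrist picture showed only the cap, jar and bottle, and all three looked undisturbed; I did not check the dimmer or the other loose things again at the end.
- **Time:** the robot's clock read 17.45 s just before I handed in. No check failed, and the hand-in reports no verdict.

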